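# Lock a fold-mirror adjuster without losing its setting

### The job

Lock the near lower adjusting screw on the sloping back of the mirror mount without letting it turn from its setting: take the spanner from the blue mat, slip its open jaw over that screw's square head with the handle pointing away from you and lying against the uphill side of the far lower screw's head, and let go, so that it holds the screw by itself. Then swing the ball lever of the near screw's locknut clockwise, uphill, until it is tight against its end. Finally take the spanner off, lay it flat on the blue mat again, and leave the other things alone.

Things in the scene. Friction and masses are not known exactly. Their poses are not given: they have to be found in the camera images.
- screw_head (a point): Square steel head (22 mm) of the near lower adjusting screw, the one to lock. Point on its axis 27 mm above the back plate = mid-plane of the seated spanner. z out along the screw, x the way the seated spanner's handle points (10 deg uphill of the far lower screw), y up the slope. Straight sides from 5 mm below to 6 mm above the point, then tapering for 3.5 mm to 16.5 mm. Spanner rests on a 36 mm collar.
- stop_head (a point): Same head and collar on the far lower screw, fixed, 100 mm beyond the near one, level with it; point on its axis 27 mm above the plate. Plate axes: x up the slope, y toward the near screw, z out. Its uphill flat lies along the handle's downhill edge when a spanner sits on the near head with its x along that head's x; the handle also rests on this collar.
- set_screw (a joint): Turn of the near lower screw, rad: 0 = its setting, positive clockwise seen from outside. It turns at about 0.11 N m, but the locknut rubs on it with 0.30 N m: not held by the spanner, it turns along with the lever and its setting is lost. Over 0.26 rad (15 deg) is too much; play in the spanner gives about 0.12.
- locknut (a joint): Turn of the near lower screw's locknut relative to its screw, rad: 0 loose, 1.25 tight against its hard end, positive clockwise seen from outside; starts at 0 to 0.2. Stays where it is left. Turning takes about 4.5 N at the ball; pressing much over 15 N at the end only strains the spanner.
- lever_ball (a point): Centre of the black ball (22 mm) on that locknut's lever, 68 mm from the screw's axis and 30 mm above the plate (3 mm farther out than screw_head). x from the axis to the ball, z out along the screw. The lever points toward the robot (15 deg downhill at locknut 0); tightening swings it clockwise, uphill, parallel to the plate, about the screw's axis. Nothing stands within 35 mm of the ball's way.
- spanner_jaw (a point): Centre of the open jaw, half-way through the thickness, of a loose steel spanner, 175 mm long, 10 mm thick, 0.14 kg, flat on the mat. x from the jaw along the handle, z normal to the flat. Jaw 23.6 mm wide (1.6 mm more than the square), bevelled, open toward -x, throat at x = 12.7 mm, prong tips at -18, head 45 mm across; ring end, 29 mm across, at x = 143.
- spanner_grip (a point): Point on the spanner's handle 50 mm from the jaw's centre, half-way through the thickness; axes as the jaw's. Handle 14 mm wide, 10 mm thick, straight from x = 31 to 130 mm; balances about x = 55 mm. Seated, it has room for fingers on both sides here and 22 mm free under it down to the plate.
- tool_mat: Blue mat fixed to the bench, 230 x 85 x 3 mm; origin at the centre of its underside, on the bench; its long side runs along its x axis. The spanner lies along it at the start, jaw toward the robot (-x).
- mirror_box: Bystander: dark small box with a paper label, 55 x 55 x 21 mm, origin under its centre.
- small_box: Bystander: pale small box, 40 x 52 x 19 mm, origin under its centre.
- black_holder: Bystander: black post holder, standing, 25 x 32 x 66 mm, origin under its centre.
- white_holder: Bystander: white post holder, standing, 22 x 29 x 45 mm, origin under its centre.
- flip_mount: Bystander: black lens mount, 39 x 40 x 40 mm, origin under its centre.
- black_tape: Bystander: roll of black tape, 75 x 75 x 19 mm, origin under its centre.
- mount: Fold-mirror mount, fixed to the bench, 108 x 200 mm, 160 mm high; origin under its base's centre, x up the slope (to the robot's left), y toward the robot. Its black back plate, centre 112 mm above the origin, 128 x 163 mm, slopes up to the left, so that its three screws point up and to the right, 35 deg from vertical: two low ones, near and far, and one 62 mm uphill of the far one.

How it is judged (in metres and radians):
On the way, in this order (a step that is already met when the one before it is completed fails the run):
1. the spanner sits on the near lower screw's square head and is let go, the screw not turned (distance between spanner_jaw and screw_head below 0.01 m and angle between the x axis of spanner_jaw and the x axis of screw_head, either way round below 0.2 rad and angle between the z axis of spanner_jaw and the z axis of screw_head, either way round below 0.1 rad and value of joint set_screw between -0.26 and 0.26 rad and contact force between spanner and the fingers below 0.3 N and linear speed of spanner below 0.03 m/s), for 0.2 s.
2. the locknut is turned tight with the spanner still holding the screw (distance between spanner_jaw and screw_head below 0.01 m and angle between the x axis of spanner_jaw and the x axis of screw_head, either way round below 0.2 rad and angle between the z axis of spanner_jaw and the z axis of screw_head, either way round below 0.1 rad and value of joint set_screw between -0.26 and 0.26 rad and value of joint locknut above 1.15 rad), for 0.2 s.
At the end, for the whole second after the job is handed in: The locknut is tight (turned past 1.15 of its 1.25 rad), the screw is within 0.26 rad (15 degrees) of its setting, and the spanner lies still and flat on the blue mat: its spanner_grip point over the mat, less than 14 mm above the bench, either face up (value of joint set_screw between -0.26 and 0.26 rad and value of joint locknut above 1.15 rad and x of spanner_grip in the frame of tool_mat between -0.115 and 0.115 m and y of spanner_grip in the frame of tool_mat between -0.0425 and 0.0425 m and height (world z) of spanner_grip below 0.014 m and angle between the z axis of spanner_grip and the z axis of tool_mat, either way round below 0.1 rad and linear speed of spanner below 0.02 m/s); the robot touches nothing.
It fails at once if the screw turns more than 0.26 rad (15 degrees) from its setting (value of joint set_screw above 0.26 rad or value of joint set_screw below -0.26 rad).
It fails at once if a bystander is moved more than 30 mm (distance of any of mirror_box, small_box, black_holder, white_holder, flip_mount, black_tape from where it was at the start of the episode above 0.03 m).
It also fails if it takes over 67 s, if anything falls off the work surface, if the arm or the gripper's body presses on something with over 40 N, if the wrist force passes 120 N, or if a joint passes its speed limit or range.

### The arm

A 6-joint arm with a two-finger parallel gripper is mounted at the origin on a cart in front of the work surface, level with it; the furniture and walls round the work are solid. World frame = base frame: x ahead of the robot, y to its left, z up, the work surface at z = 0. Lengths are in m, angles in degrees, forces in N, time in s.
With the tool pointing down it reaches from about 0.425 to 0.925 m from the base axis. Payload 12.5 kg.
Tool frame: the origin (TCP) lies where the fingers leave the gripper's body, on its centre line; the fingertips stand 73 mm ahead of it and the grasp point (between the pads) lies robot.pinch_z ahead of it (robot.pinch_z is the distance from the TCP to the grasp point, in m); z points along the fingers, y is the line along which they close (so a half turn about z gives the same grasp; the last joint's range is limited). The gripper opens to 85 mm and grips with 20 to 120 N. Pads are 22 mm wide; open, the fingers measure 114 mm over their backs; the gripper's body (76 mm by 85 mm) begins 54 mm behind the grasp point. The pads swing forward as they close: fully open they stand 13 mm farther back than shut.
Start: joints at [-73.144, 28.126, 89.318, -0, 62.55, -6.05], TCP at [0.243, -0.576, 0.304] pointing down, gripper open.
Joint ranges: [-177.58, 177.58], [-47.91, 125.51], [2.72, 160], [-65.01, 245.01], [3.68, 167.84], [-153.87, 153.87]. Speed limits (degrees/s): [127.2, 127.2, 159.86, 180, 180, 180].

### API

Orientations are given as a 3x3 rotation matrix whose columns are the frame's x, y, z axes.
In Python, from workcell import monitor, optics, robot gives the robot as it stands. The module is installed in compiled form; this text tells all that it offers.
- The arm moves only by the shell command python3 -m handwheel 'ROWS' [FORCE]. ROWS is JSON, a list of rows, each a list of 5 numbers: the opening, from 0 (shut) to 1 (fully open), then the shift along the tool's x, y, z in mm, then the turn about the tool's z in rad. A call has 1 to 12 rows; each row is the pose to reach, as a shift and turn from the pose commanded when the call began, along the tool's axes at that moment; what a row does not reach only later rows make up. A row lasts 1/8 s, in which the tool goes at most 62.5 mm and 10.7 degrees, less where a joint would pass 70% of its speed; a pose out of reach is approached as far as the arm can. A call with a gripper value outside its range is refused whole. The fingers move at their own pace and stop on an object; FORCE is the grip in N (left out, the last holds). Time passes only in rows, so rows that repeat a pose let the fingers close. It gives the time, the measured TCP pose, the force, the opening and the grip force at its end, in the units of the state.
- monitor.get_state(): the state, without advancing time (a new reading comes with each control period).
- optics.read_camera(name): name is "side" or "top" or "wrist"; returns (picture, depth): 480x640x3 uint8, blue, green, red; 480x640 float32, m along the optical axis (not along the pixel's ray), 0 where there is no reading.
- optics.camera_params(name): a dict with "fx", "fy", "cx", "cy" (pixels), "R" (3x3) and "t" (3): a world point X has camera coordinates R X + t; the wrist camera has in their place "hand_eye" (4x4, takes a point from camera to tool coordinates, whose origin is the TCP and whose axes are the flange's). Camera axes: x right, y down, z forward; pixel columns grow to the right and rows downward; lengths in m; the calibration is good to about 2 mm. A picture is of the moment at which its call begins: read the wrist's pose just before it. camera_params takes no time and is no camera call.
- robot.job_done(): hands the job in; it is judged then, once.
The state is a dict: "t": time; "joint_positions": joint angles; "joint_vel": joint speeds; "joint_torque": joint torques, N m; "eef_pos": TCP position; "tool_rot": TCP orientation; "ft_force": force on the tool from outside, world axes, zero at the start; "wrist_torque": the same for the moment, N m; "opening": finger opening in m; "finger_force": force on a finger pad.
Only numpy, scipy, OpenCV 4.12 (cv2) and the standard library are available. Lean on these libraries where they do the work, as an engineer would, in place of code of your own. Each camera call takes 0.05 s, during which the arm holds its last target. There are 200 camera calls.

## Working session

There is one attempt and no reset: what is moved stays moved. The work goes in short steps, Python scripts to look and compute and a shell command to move; the robot and the scene stay as the last step left them, time stands still between calls to the robot, and variables do not carry over. Pictures are saved under pics/ and viewed, at most 14 in all, crops included, and the job is handed in when it is done.

```bash
mkdir -p pics; cat > h.py <<'E'
import numpy as np, cv2
from workcell import monitor, optics, robot
def shot(n,f):
    s=monitor.get_state(); im,d=optics.read_camera(n); cv2.imwrite(f'pics/{f}.png',im); np.savez(f'pics/{f}.npz',d=d,p=s['eef_pos'],R=s['tool_rot'],n=n); return im,d
def pts(f):
    z=np.load(f'pics/{f}.npz'); n=str(z['n']); c=optics.camera_params(n); d=z['d']
    v,u=np.mgrid[:480,:640]; P=np.stack([(u-c['cx'])/c['fx']*d,(v-c['cy'])/c['fy']*d,d],-1)
    if n=='wrist':
        H=np.array(c['hand_eye']); P=P@H[:3,:3].T+H[:3,3]; return P@z['R'].T+z['p']
    R=np.array(c['R']);t=np.array(c['t']); return (P-t)@R
def proj(f,X):
    z=np.load(f'pics/{f}.npz'); n=str(z['n']); c=optics.camera_params(n); X=np.atleast_2d(X)
    if n=='wrist':
        H=np.array(c['hand_eye']); X=(X-z['p'])@z['R']; X=(X-H[:3,3])@H[:3,:3]
    else: X=X@np.array(c['R']).T+np.array(c['t'])
    return np.c_[X[:,0]/X[:,2]*c['fx']+c['cx'],X[:,1]/X[:,2]*c['fy']+c['cy']]
E
python3 - <<'E'
from h import *
np.set_printoptions(precision=4,suppress=True)
print(robot.pinch_z, monitor.get_state())
a,_=shot('top','top'); b,_=shot('side','side')
for n in('top','side','wrist'): print(optics.camera_params(n))
E
```

```text
0.0539 {'t': 0.0, 'joint_positions': array([-73.1428,  28.163 ,  89.3521,  -0.0005,  62.5488,  -6.0529]), 'joint_vel': array([ 0.0298,  0.0996,  0.0655,  0.0041, -0.0899,  0.0352]), 'joint_torque': array([ -0.0002, -61.8457, -26.1601,  -0.0001,   0.004 ,  -0.    ]), 'eef_pos': array([ 0.2433, -0.5755,  0.3033]), 'tool_rot': array([[ 0.9211,  0.3893, -0.0003],
       [ 0.3893, -0.9211,  0.0011],
       [ 0.0001, -0.0011, -1.    ]]), 'ft_force': array([ 0.4029, -0.5311,  0.3021]), 'wrist_torque': array([-0.0507, -0.0073, -0.0355]), 'finger_force': 0.0, 'opening': 0.08540509000843834}
{'fx': 601.0229185586969, 'fy': 601.0229185586969, 'cx': 323.1387257861648, 'cy': 240.09430589159567, 'R': array([[ 0.0805, -0.9967,  0.005 ],
       [-0.9717, -0.0796, -0.2225],
       [ 0.2222,  0.0131, -0.9749]]), 't': array([0.1629, 0.602 , 0.9121])}
{'fx': 490.7328222943426, 'fy': 490.7328222943426, 'cx': 325.21277246497203, 'cy': 240.189774096107, 'R': array([[ 0.9974, -0.0687,  0.0212],
       [-0.0181, -0.5249, -0.851 ],
       [ 0.0696,  0.8484, -0.5248]]), 't': array([-0.5622,  0.2051,  0.6998])}
{'fx': 374.9078900437013, 'fy': 374.9078900437013, 'cx': 317.90178488495144, 'cy': 241.7004556872703, 'hand_eye': array([[ 0.    , -0.9516, -0.3073,  0.0792],
       [ 1.    ,  0.0003, -0.0007,  0.0001],
       [ 0.0008, -0.3073,  0.9516, -0.0716],
       [ 0.    ,  0.    ,  0.    ,  1.    ]])}
```

View pics/top.png

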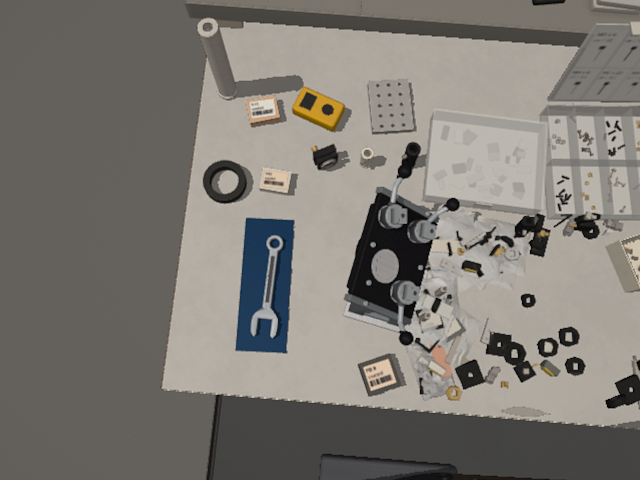

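View pics/side.png

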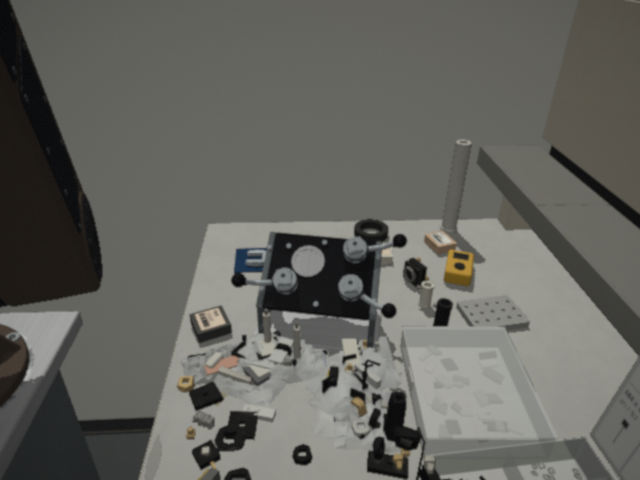

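The top view shows the spanner on the mat, with its ring at (275,243) and its jaw at (265,322). The near lower screw is at (404,290) with its ball at (406,338). The far lower screw is at (424,230) and the upper one at (394,214). The gripper only turns about the vertical, so the 35° roll has to come from letting the spanner settle against the screw heads.

```bash
python3 - <<'E'
from h import *
np.set_printoptions(precision=4,suppress=True)
P=pts('top')
for nm,(u,v) in dict(ring=(275,243),jaw=(265,322),h70=(270,275),grip=(267,300),near=(404,290),far=(424,230),up=(394,214),ball=(406,338),mat1=(246,219),mat2=(293,221),mat3=(287,351),mat4=(238,349)).items(): print(nm,np.median(P[v-1:v+2,u-1:u+2].reshape(-1,3),0))
# plate plane, RANSAC in box
Q=P[210:315,350:430].reshape(-1,3); Q=Q[Q[:,2]>0.04]
best=0;rng=np.random.default_rng(0)
for _ in range(500):
    a=Q[rng.choice(len(Q),3,False)]; n=np.cross(a[1]-a[0],a[2]-a[0]); n/=np.linalg.norm(n)+1e-12
    k=abs((Q-a[0])@n)<.002
    if k.sum()>best: best=k.sum();K=k
c=Q[K].mean(0); n=np.linalg.svd(Q[K]-c)[2][2]; n*=np.sign(n[2]); print('plate',c,n,best,np.degrees(np.arccos(n[2])))
H=(P-c)@n
for nm,(u,v) in dict(near=(404,290),far=(424,230),up=(394,214)).items():
    w=np.zeros(H.shape,bool); w[v-22:v+23,u-22:u+23]=1
    k=w&(H>.033)&(H<.042); q=P[k]; m=q.mean(0); h=(m-c)@n; print(nm,k.sum(),m,h,'ax@27',m+(.027-h)*n)
E
python3 -c "
import cv2;a=cv2.imread('pics/top.png')[190:350,230:450];cv2.imwrite('pics/c1.png',cv2.resize(a,None,fx=3.6,fy=3.6,interpolation=cv2.INTER_CUBIC))"
```

```text
ring [0.5894 0.2951 0.0029]
jaw [0.4522 0.2981 0.004 ]
h70 [0.5313 0.297  0.0134]
grip [0.4885 0.2978 0.0134]
near [0.5068 0.083  0.1255]
far [0.601  0.0578 0.1304]
up [0.6125 0.1086 0.1659]
ball [0.4357 0.0768 0.1279]
mat1 [0.6283 0.3494 0.0038]
mat2 [0.6312 0.2675 0.0015]
mat3 [0.4075 0.257  0.0003]
mat4 [0.404  0.3384 0.0037]
plate [0.5461 0.1055 0.1175] [-0.1223 -0.5578  0.8209] 4205 34.822815527450956
near 155 [0.5025 0.0696 0.1301] 0.03575226050044067 ax@27 [0.5035 0.0745 0.1229]
far 217 [0.604  0.0633 0.1411] 0.0358963394773237 ax@27 [0.6051 0.0683 0.1338]
up 151 [0.6103 0.0978 0.1655] 0.03589448711038669 ax@27 [0.6114 0.1028 0.1582]
```

View pics/c1.png

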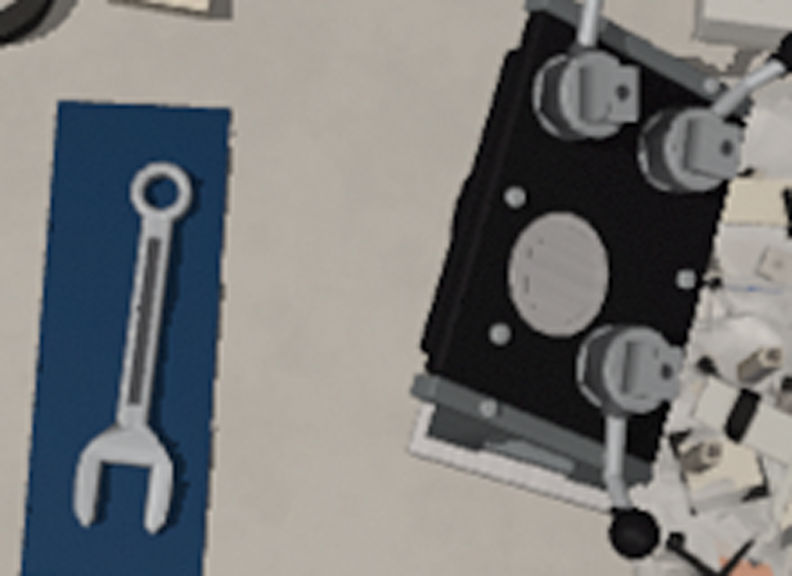

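```bash
python3 -m handwheel '[[1,450,-480,-50,0.45],[1,450,-480,-50,0.45],[1,450,-480,-50,0.45],[1,450,-480,-50,0.45],[1,450,-480,-50,0.45],[1,450,-480,-50,0.45],[1,450,-480,-50,0.45],[1,450,-480,-50,0.45],[1,450,-480,-50,0.45],[1,450,-480,-50,0.45],[1,450,-480,-50,0.45],[1,450,-480,-50,0.45]]'
cat > plate.py <<'E'
from h import *
def plane(Q,tol=.002,it=600):
    best=0;rng=np.random.default_rng(0)
    for _ in range(it):
        a=Q[rng.choice(len(Q),3,False)]; n=np.cross(a[1]-a[0],a[2]-a[0]); n/=np.linalg.norm(n)+1e-12
        k=abs((Q-a[0])@n)<tol
        if k.sum()>best: best=k.sum();K=k
    c=Q[K].mean(0); n=np.linalg.svd(Q[K]-c,full_matrices=False)[2][2]; return c,n*np.sign(n[2]),best
def ray(f,u,v,c,n):
    z=np.load(f'pics/{f}.npz'); p=optics.camera_params(str(z['n'])); d=np.array([(u-p['cx'])/p['fx'],(v-p['cy'])/p['fy'],1])
    if str(z['n'])=='wrist':
        H=np.array(p['hand_eye']); o=z['R']@H[:3,3]+z['p']; d=z['R']@H[:3,:3]@d
    else:
        R=np.array(p['R']); o=-R.T@np.array(p['t']); d=R.T@d
    return o+d*((c-o)@n)/(d@n)
E
python3 - <<'E'
from plate import *
im,d=shot('wrist','w1')
s=monitor.get_state(); print(s['t'],s['eef_pos'],s['tool_rot'],s['joint_positions'])
P=pts('w1').reshape(-1,3); Q=P[(P[:,2]>.05)&(P[:,2]<.2)&(P[:,0]>.4)&(P[:,0]<.7)&(P[:,1]>0)&(P[:,1]<.25)]
print(len(Q),plane(Q[::3]))
cv2.imwrite('pics/w1b.png',cv2.resize(im,None,fx=1.25,fy=1.25))
E
```

```text
t: 1.6
eef_pos: [0.4713, 0.0435, 0.3537]
tool_rot: [[0.999, -0.047, -0.0], [-0.047, -0.999, 0.0], [-0.0, -0.0, -1.0]]
ft_force: [-0.1, -0.1, -0.8]
opening: 0.0849
finger_force: 0.0
1.65 [0.47091408 0.04237225 0.35358059] [[ 9.98851027e-01 -4.79185790e-02 -6.60059784e-04]
 [-4.79186829e-02 -9.98851230e-01 -1.42547253e-04]
 [-6.52470866e-04  1.74012665e-04 -9.99999772e-01]] [-2.86635402e+00  1.25254251e+01  1.05867708e+02 -1.14183376e-02
  6.16442302e+01  8.98856598e+01]
35662 (array([0.55406083, 0.103815  , 0.11875614]), array([-0.12101656, -0.56215759,  0.81812825]), np.int64(8358))
```

View pics/w1b.png

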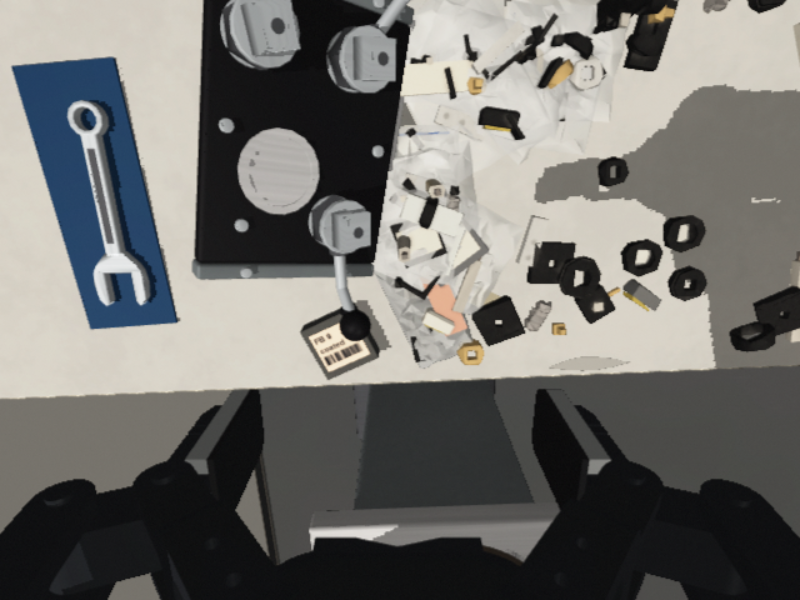

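The wrist view shows the heads' top holes at about (281,186) for the near screw and (306,46) for the far one, with the ball at (283,260). I'll enlarge this to read them more exactly.

```bash
python3 - <<'E'
from plate import *
a=cv2.imread('pics/w1.png')
A=cv2.resize(a[20:280,230:350],None,fx=3,fy=2.3*1,interpolation=cv2.INTER_CUBIC)
A=cv2.resize(a[145:225,235:315],(400,400),interpolation=cv2.INTER_CUBIC);B=cv2.resize(a[10:90,260:340],(400,400),interpolation=cv2.INTER_CUBIC)
C=cv2.resize(a[190:270,50:150],(400,200)) 
cv2.imwrite('pics/c2.png',np.hstack([A,B]))
E
```

```text
(no output)
```

View pics/c2.png

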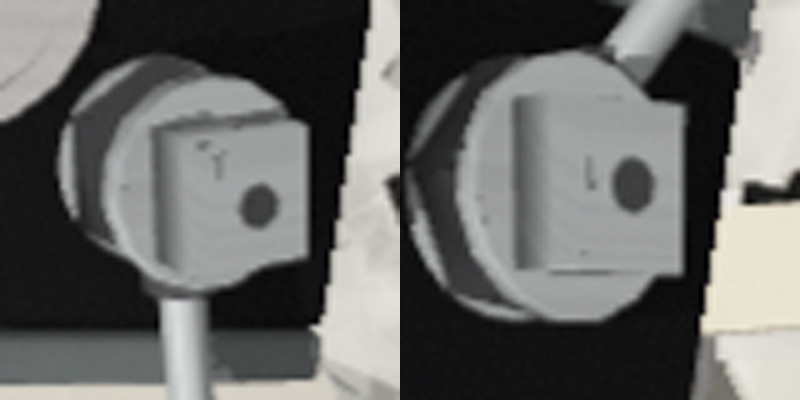

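```bash
python3 - <<'E'
from plate import *
np.set_printoptions(precision=4,suppress=True)
c=np.array([.55406,.103815,.118756]); n=np.array([-.121017,-.562158,.818128])
A=ray('w1',286.8,186.2,c+n*.0365,n); B=ray('w1',306.4,46.8,c+n*.0365,n)
print('tops',A,B,np.linalg.norm(B-A),(B-A)/np.linalg.norm(B-A))
At=ray('top',414.7,293.3,c+n*.0365,n);Bt=ray('top',432.2,231.1,c+n*.0365,n); print('top cam',At,Bt,Bt-At)
P=pts('w1'); H=(P-c)@n
for nm,(u,v) in dict(n=(287,186),f=(306,47)).items():
    w=np.zeros(H.shape,bool); w[v-22:v+23,u-27:u+18]=1
    k=w&(H>.035)&(H<.039); m=P[k].mean(0); print(nm,k.sum(),m, np.median(H[k]))
    k=w&(H>.020)&(H<.0235); print(' collar',k.sum(),np.median(H[k]))
lev=np.cross(n,[0,0,1.]);lev/=np.linalg.norm(lev); up=np.cross(n,lev); 
if lev[0]<0: lev=-lev
if up[2]<0: up=-up
print('lev',lev,'up',up)
near=A-n*.0095; hx=lev*np.cos(.1745)+up*np.sin(.1745)
print('near pt',near,'far',B-n*.0095,'hx',hx,'yaw',np.degrees(np.arctan2(hx[1],hx[0])),'grip seat',near+.05*hx)
# ball
k=(np.linalg.norm(P-(near+n*.003-lev*.068),axis=2)<.025)&(H>.028); m=P[k]; print('ball surf',k.sum(),m.mean(0),m.max(0))
# spanner
S=P.reshape(-1,3); k=(S[:,2]>.008)&(S[:,2]<.02)&(abs(S[:,1]-.297)<.05)&(abs(S[:,0]-.5)<.13); S=S[k]
print(len(S),S.min(0),S.max(0),np.median(S[:,2]))
h=S[(S[:,0]>.50)&(S[:,0]<.56)]; f=np.polyfit(h[:,0],h[:,1],1); print('handle line',f,np.degrees(np.arctan(f[0])))
E
```

```text
tops [0.5022 0.0669 0.1304] [0.6003 0.0459 0.1304] 0.10028160217152125 [ 0.9778 -0.2095  0.0007]
top cam [0.5024 0.0675 0.1308] [0.6003 0.0452 0.1299] [ 0.0979 -0.0224 -0.0009]
n 467 [0.5034 0.0684 0.1313] 0.036303318090783646
 collar 364 0.021901639934683668
f 655 [0.6005 0.0474 0.1313] 0.036379846964697975
 collar 426 0.02197355444199702
lev [ 0.9776 -0.2105 -0.    ] up [0.1722 0.7998 0.575 ]
near pt [0.5034 0.0723 0.1226] far [0.6014 0.0513 0.1227] hx [ 0.9927 -0.0684  0.0998] yaw -3.9415990608911446 grip seat [0.553  0.0689 0.1276]
ball surf 468 [0.4384 0.0746 0.1257] [0.4471 0.0853 0.1308]
3045 [0.4267 0.2764 0.008 ] [0.6016 0.3218 0.0173] 0.014326464313446086
handle line [-0.0272  0.3095] -1.557994483736608
```

```bash
python3 -m handwheel '[[0.38,12,-254,0,0],[0.38,12,-254,0,0],[0.38,12,-254,0,0],[0.38,12,-254,0,0],[0.38,12,-254,0,0],[0.38,12,-254,200,-0.02],[0.38,12,-254,200,-0.02],[0.38,12,-254,200,-0.02],[0.38,12,-254,200,-0.02],[0.38,12,-254,200,-0.02],[0.38,12,-254,200,-0.02]]'
python3 - <<'E'
from plate import *
np.set_printoptions(precision=4,suppress=True)
im,d=shot('wrist','w2'); s=monitor.get_state(); print(s['eef_pos'],s['joint_positions'],s['opening'])
P=pts('w2'); S=P.reshape(-1,3); k=(S[:,2]>.009)&(S[:,2]<.02)&(abs(S[:,1]-.297)<.05)&(abs(S[:,0]-.53)<.13); S=S[k]
h=S[(S[:,0]>.50)&(S[:,0]<.56)]; f=np.polyfit(h[:,0],h[:,1],1); print(len(S),S.min(0),S.max(0),f,'y@.495',np.polyval(f,.495),np.median(h[:,2]), h[:,1].min(),h[:,1].max())
R=s['tool_rot']; print('shift mm',(R.T@(np.array([.495,np.polyval(f,.495),.078])-s['eef_pos']))*1000,np.degrees(np.arctan2(R[1,0],R[0,0])))
E
```

```text
t: 3.02
eef_pos: [0.4966, 0.2946, 0.1562]
tool_rot: [[1.0, -0.031, 0.003], [-0.031, -1.0, 0.001], [0.003, -0.001, -1.0]]
ft_force: [-0.3, 0.6, -0.0]
opening: 0.0324
finger_force: 0.0
[0.4965 0.2947 0.1562] [ 24.1426  34.97   104.1113  -0.0089  40.7154 115.8912] 0.03207540579191279
7936 [0.4268 0.2771 0.009 ] [0.6016 0.3214 0.0169] [-0.0248  0.3098] y@.495 0.2975066534206803 0.014451914240401348 0.28917570268119064 0.3042701222851568
shift mm [-1.8206 -2.6189 78.156 ] -1.7420239726498477
```

View pics/w2.png

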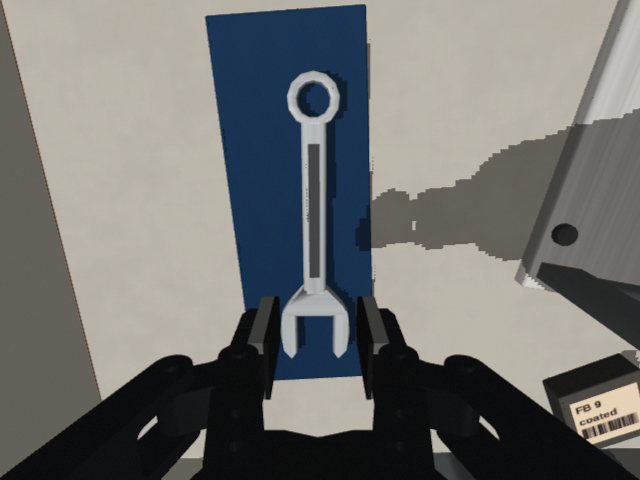

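The spanner lies between the open fingers, with its handle at column 314 and the finger midline at about 320. I'll go down and grip.

```bash
python3 -m handwheel '[[0.38,-2,-2.5,60,0],[0.38,-2,-2.5,77,0],[0.38,-2,-2.5,77,0],[0.38,-2,-2.5,77,0],[0,-2,-2.5,77,0],[0,-2,-2.5,77,0],[0,-2,-2.5,77,0],[0,-2,-2.5,77,0]]' 60
python3 -m handwheel '[[0,0,0,-60,0],[0,0,0,-120,0],[0,0,0,-180,0],[0,0,0,-195,0],[0,0,0,-195,0],[0,0,0,-195,0]]'
python3 - <<'E'
from plate import *
np.set_printoptions(precision=4,suppress=True)
im,d=shot('wrist','w3'); s=monitor.get_state(); R=s['tool_rot']
T=(pts('w3')-s['eef_pos'])@R
S=T.reshape(-1,3); k=(S[:,2]>.05)&(S[:,2]<.095)&(abs(S[:,1])<.035)&(S[:,0]>-.1)&(S[:,0]<.14); S=S[k]
h=S[(S[:,0]>.02)&(S[:,0]<.07)&(abs(S[:,1])<.012)]; print(len(h),'x range',S[:,0].min(),S[:,0].max(),'y(x)',np.polyfit(h[:,0],h[:,1],1),'z(x)',np.polyfit(h[:,0],h[:,2],1),'roll',np.polyfit(h[:,1],h[:,2],1)[0])
E
```

```text
t: 4.08
eef_pos: [0.4942, 0.2974, 0.0782]
tool_rot: [[1.0, -0.03, 0.002], [-0.03, -1.0, 0.001], [0.002, -0.001, -1.0]]
ft_force: [-2.0, -0.9, 8.9]
opening: 0.0119
finger_force: 58.9
t: 4.82
eef_pos: [0.4933, 0.297, 0.2701]
tool_rot: [[1.0, -0.03, -0.003], [-0.03, -1.0, -0.001], [-0.003, 0.001, -1.0]]
ft_force: [-0.1, 0.6, -1.4]
opening: 0.012
finger_force: 59.4
4873 x range -0.06276179118816827 0.10747382202782847 y(x) [-0.003  -0.0002] z(x) [0.0039 0.0638] roll 0.0011513821338027773
```

```bash
cat > geo.py <<'E'
import numpy as np
np.set_printoptions(precision=1,suppress=True)
n=np.array([-.121017,-.562158,.818128]); n/=np.linalg.norm(n)
lev=np.array([.9776,-.2105,0]); lev-=lev@n*n; lev/=np.linalg.norm(lev); up=np.cross(n,lev)
O=np.array([.5034,.0723,.1226])
def pose(yaw,pitch=0,roll=0):
    a,b,g=np.radians([yaw,pitch,roll]); x=np.array([np.cos(b)*np.cos(a),np.cos(b)*np.sin(a),np.sin(b)])
    y=np.cross([0,0,1.],x); y/=np.linalg.norm(y); z=np.cross(x,y)
    return np.c_[x,np.cos(g)*y+np.sin(g)*z,-np.sin(g)*y+np.cos(g)*z]
E=np.c_[lev,up,n]
hx=lev*np.cos(.1745)+up*np.sin(.1745); hy=np.cross(n,hx); HF=np.c_[hx,hy,n]
E
python3 - <<'E'
from geo import *
print('seated roll/pitch', np.degrees(np.arcsin(hx[2])), np.degrees(np.arccos(n[2]/np.hypot(n[2],hy[2]))))
for yaw in(-4,-2,0):
  R=pose(yaw)
  for (u0,n0) in ((4.2,8),(4.2,12)):
    c=O+HF@np.array([0,u0,n0])/1000
    print(yaw,u0,n0,'jaw c world',c*1000)
    for nm,p in dict(Lin_lo=(0,11.8,-5),Lout_lo=(0,20,-5),Rin_lo=(0,-11.8,-5),Rtip=(-18,-11.8,-5),Ltip=(-18,11.8,-5),throat=(12.7,0,-5)).items(): print('  near',nm,HF.T@(c+R@np.array(p)/1000-O)*1000)
    for nm,p in dict(Rlo=(100,-7,-5),Llo=(100,7,-5),ringR=(143,-14.5,-5)).items(): print('  stop',nm,(E.T@(c+R@np.array(p)/1000-O)*1000)-[100,0,0])
E
```

```text
seated roll/pitch 5.728388369963704 34.690947232255105
-4 4.2 8 jaw c world [502.4  71.3 131.5]
  near Lin_lo [-0.5 11.1 -2.8]
  near Lout_lo [-0.5 17.8 -7.5]
  near Rin_lo [-0.5 -8.3 10.6]
  near Rtip [-18.4  -7.3  12.1]
  near Ltip [-18.4  12.1  -1.3]
  near throat [12.1  0.6  2.9]
  stop Rlo [-0.7  7.2 -0.3]
  stop Llo [-2.7 18.5 -8.2]
  stop ringR [42.9  6.1  0.5]
-4 4.2 12 jaw c world [501.9  69.  134.8]
  near Lin_lo [-0.5 11.1  1.2]
  near Lout_lo [-0.5 17.8 -3.5]
  near Rin_lo [-0.5 -8.3 14.6]
  near Rtip [-18.4  -7.3  16.1]
  near Ltip [-18.4  12.1   2.7]
  near throat [12.1  0.6  6.9]
  stop Rlo [-0.7  7.2  3.7]
  stop Llo [-2.7 18.5 -4.2]
  stop ringR [42.9  6.1  4.5]
-2 4.2 8 jaw c world [502.4  71.3 131.5]
  near Lin_lo [-0.9 11.1 -2.8]
  near Lout_lo [-1.2 17.8 -7.4]
  near Rin_lo [-0.1 -8.4 10.6]
  near Rtip [-18.   -7.8  12.4]
  near Ltip [-18.8  11.6  -0.9]
  near throat [12.1  1.   2.6]
  stop Rlo [-1.1 10.  -2.3]
  stop Llo [ -3.5  21.3 -10.2]
  stop ringR [42.6 10.2 -2.4]
-2 4.2 12 jaw c world [501.9  69.  134.8]
  near Lin_lo [-0.9 11.1  1.2]
  near Lout_lo [-1.2
[... 157 characters left out ...]
.   1.7]
  stop Llo [-3.5 21.3 -6.2]
  stop ringR [42.6 10.2  1.6]
0 4.2 8 jaw c world [502.4  71.3 131.5]
  near Lin_lo [-1.3 11.1 -2.7]
  near Lout_lo [-1.9 17.9 -7.3]
  near Rin_lo [ 0.3 -8.4 10.5]
  near Rtip [-17.6  -8.4  12.7]
  near Ltip [-19.2  11.1  -0.5]
  near throat [12.1  1.4  2.4]
  stop Rlo [-1.5 12.9 -4.3]
  stop Llo [ -4.4  24.1 -12.1]
  stop ringR [42.1 14.3 -5.2]
0 4.2 12 jaw c world [501.9  69.  134.8]
  near Lin_lo [-1.3 11.1  1.3]
  near Lout_lo [-1.9 17.9 -3.3]
  near Rin_lo [ 0.3 -8.4 14.5]
  near Rtip [-17.6  -8.4  16.7]
  near Ltip [-19.2  11.1   3.5]
  near throat [12.1  1.4  6.4]
  stop Rlo [-1.5 12.9 -0.3]
  stop Llo [-4.4 24.1 -8.1]
  stop ringR [42.1 14.3 -1.2]
```

```bash
python3 -m handwheel '[[0,67,224,0,-0.03],[0,67,224,0,-0.03],[0,67,224,0,-0.03],[0,67,224,0,-0.03],[0,67,224,25,-0.03],[0,67,224,25,-0.03],[0,67,224,25,-0.03],[0,67,224,25,-0.03]]'
python3 - <<'E'
from plate import *
import geo
np.set_printoptions(precision=4,suppress=True)
im,d=shot('wrist','w4'); s=monitor.get_state(); R=s['tool_rot'];p=s['eef_pos']
print(s['t'],p,R,np.degrees(np.arctan2(R[1,0],R[0,0])))
jaw=p+R@[-.050,0,.0688]; print('jaw',jaw,'in head frame mm',geo.HF.T@(jaw-geo.O)*1000)
tgt=geo.O+geo.HF@np.array([1,4.2,9])/1000
print('shift',R.T@(tgt-jaw)*1000)
cv2.imwrite('pics/c4.png',im)
E
```

```text
t: 5.88
eef_pos: [0.5541, 0.0719, 0.2474]
tool_rot: [[1.0, 0.001, 0.001], [0.001, -1.0, -0.0], [0.001, 0.0, -1.0]]
ft_force: [-0.4, 0.1, -1.5]
opening: 0.0117
finger_force: 59.4
5.925 [0.5541 0.0718 0.2474] [[ 1.      0.0007  0.0008]
 [ 0.0007 -1.     -0.0001]
 [ 0.0008  0.0001 -1.    ]] 0.04108100875979006
jaw [0.5041 0.0718 0.1786] in head frame mm [ 6.342  31.29   45.9851]
shift [-0.863   1.1663 46.1323]
```

View pics/c4.png

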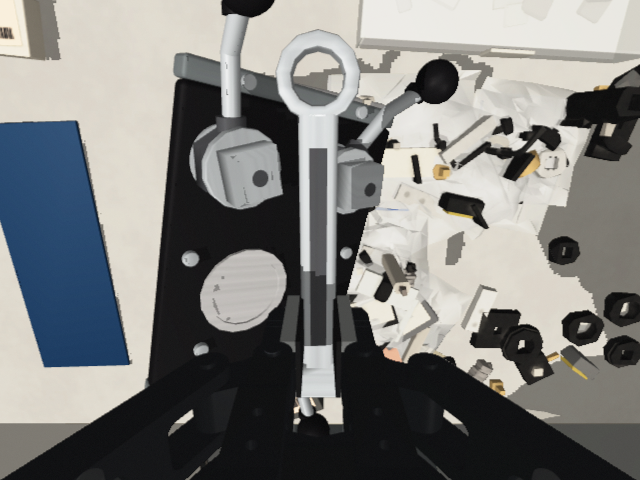

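The spanner is held straight, with its handle along column 320 just uphill of the far head at (360,185). I'll lower it gently until the uphill prong hooks beside the near head.

```bash
python3 -m handwheel '[[0,-0.8,0.4,20,0],[0,-0.8,0.4,36,0],[0,-0.8,0.4,40,0],[0,-0.8,0.4,40,0],[0,-0.8,0.4,40,0]]' 30
python3 -m handwheel '[[0,0,0,1,0],[0,0,0,2,0],[0,0,0,3,0],[0,0,0,3,0]]'
python3 -m handwheel '[[0,0,0,1,0],[0,0,0,2,0],[0,0,0,2,0]]'
```

```text
t: 6.55
eef_pos: [0.5534, 0.0709, 0.2074]
tool_rot: [[1.0, -0.0, 0.001], [-0.0, -1.0, -0.0], [0.001, 0.0, -1.0]]
ft_force: [-0.0, 0.4, -2.0]
opening: 0.0117
finger_force: 59.4
t: 7.05
eef_pos: [0.5532, 0.0709, 0.2038]
tool_rot: [[1.0, -0.0, -0.0], [-0.0, -1.0, -0.0], [-0.0, 0.0, -1.0]]
ft_force: [0.2, 0.1, -1.6]
opening: 0.0116
finger_force: 59.4
t: 7.42
eef_pos: [0.5533, 0.0709, 0.2023]
tool_rot: [[1.0, -0.0, 0.001], [-0.0, -1.0, -0.0], [0.001, 0.0, -1.0]]
ft_force: [-2.0, 0.1, 4.2]
opening: 0.0119
finger_force: 60.2
```

```bash
python3 -m handwheel '[[0.1,0,0,0,0],[0.15,0,0,0,0],[0.2,0,0,0,0],[0.24,0,0,0,0],[0.24,0,0,2,0],[0.24,0,0,4,0],[0.24,0,0,4,0]]' 30
cat > look.py <<'E'
import sys
from plate import *
import geo
np.set_printoptions(precision=4,suppress=True)
f=sys.argv[1]; im,d=shot('wrist',f); s=monitor.get_state(); R=s['tool_rot'];p=s['eef_pos']
print(s['t'],p,'open',s['opening'])
P=pts(f)
# handle top face: points with head-frame coords
Q=(P-geo.O)@geo.HF*1000
k=(Q[...,0]>70)&(Q[...,0]<128)&(abs(Q[...,1])<14)&(Q[...,2]>-4)&(Q[...,2]<22)
q=Q[k]; c,n,b=plane(q,tol=.8); i=q[abs((q-c)@n)<.8]
fy=np.polyfit(i[:,0],i[:,1],1)
print(len(q),b,'center',c,'normal(head frame)',n,'yaw rad',fy[0],'y at x=0',fy[1],'mid-plane n at jaw',c[2]-(n[0]*(-c[0])+n[1]*(0-c[1]))/n[2]-5)
k=(abs(Q[...,1])<18)&(Q[...,0]>100)&(Q[...,0]<180)&(Q[...,2]>-8)&(Q[...,2]<25); print('ring end x',np.percentile(Q[k][:,0],99.5),'-> jaw x',np.percentile(Q[k][:,0],99.5)-157.5)
E
python3 look.py w5
```

```text
t: 8.3
eef_pos: [0.5534, 0.0707, 0.198]
tool_rot: [[1.0, -0.0, 0.001], [-0.0, -1.0, -0.0], [0.001, 0.0, -1.0]]
ft_force: [0.4, -2.0, 1.1]
opening: 0.0201
finger_force: 1.0
8.35 [0.5533 0.0707 0.1979] open 0.020394319238386756
7940 4111 center [101.2803   1.6718   5.058 ] normal(head frame) [-0.0003 -0.0079  1.    ] yaw rad 0.007863431492517444 y at x=0 0.8894023356480789 mid-plane n at jaw 0.011555526094683799
ring end x 156.1603204892961 -> jaw x -1.3396795107038884
```

View pics/w5.png

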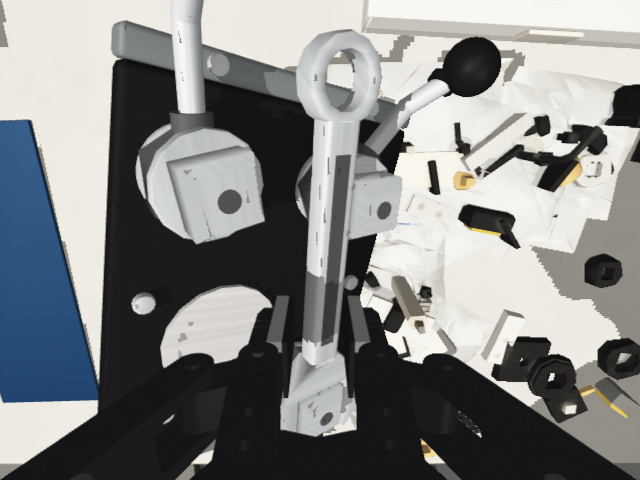

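The spanner fell fully into place. It is level with the head (mid-plane at 0 mm, tilt under 0.01 rad), with the handle against the far head. I'll let go, lift clear and measure the ball.

```bash
python3 -m handwheel '[[0.28,0,0,0,0],[0.33,0,0,0,0],[0.36,0,0,0,0],[0.36,0,0,0,0],[0.36,0,0,-40,0],[0.36,-60,0,-100,0],[0.5,-100,0,-100,0],[0.5,-100,0,-100,0],[0.5,-100,0,-100,0]]' 30
python3 look.py w6
python3 - <<'E'
from plate import *
import geo
from scipy.optimize import least_squares
np.set_printoptions(precision=4,suppress=True)
print(monitor.get_state()['joint_positions'])
for f in('w1','w6','side'):
    im=cv2.imread(f'pics/{f}.png'); P=pts(f); Q=(P-geo.O)@geo.E*1000
    k=(np.hypot(Q[...,0],Q[...,1])>50)&(np.hypot(Q[...,0],Q[...,1])<85)&(Q[...,0]<-20)&(Q[...,2]>-14)&(Q[...,2]<20)&(im.max(2)<70)
    q=Q[k]
    if len(q)<30: print(f,len(q)); continue
    def ctr(a): ph=a-np.radians(15); return 68*np.array([-np.cos(ph),np.sin(ph),3/68])
    r=least_squares(lambda v:np.linalg.norm(q-ctr(v[0]),axis=1)-11,[.1],loss='soft_l1')
    r2=least_squares(lambda v:np.linalg.norm(q-v,axis=1)-11,ctr(.1),loss='soft_l1')
    print(f,len(q),'a',r.x,ctr(r.x[0]),'free',r2.x, np.median(abs(r2.fun)))
E
```

```text
t: 9.48
eef_pos: [0.4536, 0.0709, 0.2982]
tool_rot: [[1.0, -0.0, 0.001], [-0.0, -1.0, -0.0], [0.001, 0.0, -1.0]]
ft_force: [0.2, 0.6, -0.8]
opening: 0.0426
finger_force: 0.0
9.525 [0.4539 0.0709 0.2978] open 0.042726878962358765
1586 789 center [82.3144  1.4113  4.914 ] normal(head frame) [-0.0001  0.0348  0.9994] yaw rad -0.08843818055885591 y at x=0 8.649022133285257 mid-plane n at jaw -0.04555717606657339
[  0.633   15.1334 112.0559  -0.0042  52.7846  90.6531]
w1 502 a [0.0954] [-67.0609 -11.2623   3.    ] free [-66.3788 -11.1901   2.6968] 0.3024289408448029
w6 737 a [0.0951] [-67.0578 -11.2808   3.    ] free [-66.458  -11.249    2.7722] 0.3352748013443101
side 152 a [0.0758] [-66.8266 -12.5781   3.    ] free [-66.1268 -13.3306   0.9204] 0.6566347928832483Traceback (most recent call last):
  File "look.py", line 14, in <module>
    k=(abs(Q[...,1])<18)&(Q[...,0]>100)&(Q[...,0]<180)&(Q[...,2]>-8)&(Q[...,2]<25); print('ring end x',np.percentile(Q[k][:,0],99.5),'-> jaw x',np.percentile(Q[k][:,0],99.5)-157.5)
                                                                                                       ~~~~~~~~~~~~~^^^^^^^^^^^^^^^^
    return _quantile_unchecked(
        a, q, axis, out, overwrite_input, method, keepdims, weights)
    return _ureduce(a,
                    func=_quantile_ureduce_func,
    ...<5 lines>...
                    overwrite_input=overwrite_input,
                    method=method)
    r = func(a, **kwargs)
    result = _quantile(arr,
                       quantiles=q,
    ...<2 lines>...
                       out=out,
                       weights=wgt)
    slices_having_nans = np.isnan(arr[-1, ...])
                                  ~~~^^^^^^^^^
IndexError: index -1 is out of bounds for axis 0 with size 0
```

View pics/w6.png

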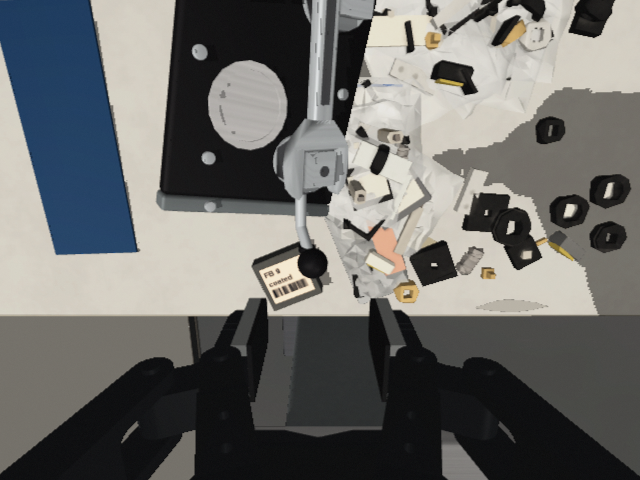

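The spanner stays on the near head, released. The ball is at (313,263), which puts the locknut at 0.095 rad.

```bash
python3 - <<'E'
from plate import *
import geo
np.set_printoptions(precision=1,suppress=True)
s=monitor.get_state();p=s['eef_pos'];R=s['tool_rot']
a0=.095
def ball(a): ph=a-np.radians(15); return geo.O+geo.E@np.array([-.068*np.cos(ph),.068*np.sin(ph),.003])
b0=ball(a0); print('ball',b0*1000,'shift to grasp',R.T@(b0+[0,0,.060]-p)*1000)
for a in np.arange(.095,1.35,.0965):
    d=b0*0+ball(a)-b0; r=geo.O-ball(a); print(round(a,3),np.array([d[0],-d[1],-d[2]])*1000,'lever yaw',np.degrees(np.arctan2(r[1],r[0])), 'radius TCP',np.hypot(*ball(a)[:2]))
E
```

```text
ball [435.5  75.7 118.6] shift to grasp [-18.4  -4.8 119.2]
0.095 [ 0. -0. -0.] lever yaw -2.8666815751857957 radius TCP 0.4420680140517895
0.192 [ 0.4 -5.4 -3.7] lever yaw -7.40365670776295 radius TCP 0.4433767990871538
0.288 [  1.4 -10.6  -7.5] lever yaw -11.92505042419866 radius TCP 0.4453408572900788
0.384 [  3.  -15.8 -11.3] lever yaw -16.45863424279359 radius TCP 0.44793323876649715
0.481 [  5.2 -20.7 -15. ] lever yaw -21.03255418614673 radius TCP 0.4511199047176838
0.578 [  7.9 -25.4 -18.6] lever yaw -25.675304300208975 radius TCP 0.4548605735934833
0.674 [ 11.3 -29.8 -22.2] lever yaw -30.41562844181008 radius TCP 0.45910963937408145
0.77 [ 15.1 -33.9 -25.5] lever yaw -35.28227865906977 radius TCP 0.46381711766331596
0.867 [ 19.5 -37.6 -28.7] lever yaw -40.30354655320885 radius TCP 0.4689295804566003
0.964 [ 24.3 -41.  -31.7] lever yaw -45.50647299473516 radius TCP 0.474391047975771
1.06 [ 29.5 -43.9 -34.5] lever yaw -50.91563936238452 radius TCP 0.4801438146039937
1.156 [ 35.  -46.3 -37. ] lever yaw -56.55146337371595 radius TCP 0.48612919459918486
1.253 [ 40.9 -48.3 -39.2] lever yaw -62.427983204907946 radius TCP 0.49228818107160527
1.35 [ 47.  -49.7 -41.1] lever yaw -68.55023440028997 radius TCP 0.4985620181522066
```

```bash
python3 -m handwheel '[[0.5,-18.4,-4.8,0,0],[0.5,-18.4,-4.8,60,0],[0.5,-18.4,-4.8,110,0],[0.5,-18.4,-4.8,119,0],[0.5,-18.4,-4.8,119,0],[0.5,-18.4,-4.8,119,0],[0,-18.4,-4.8,119,0],[0,-18.4,-4.8,119,0],[0,-18.4,-4.8,119,0],[0,-18.4,-4.8,119,0]]' 25
```

```text
t: 10.78
eef_pos: [0.435, 0.0755, 0.1797]
tool_rot: [[1.0, -0.0, 0.002], [-0.0, -1.0, -0.0], [0.002, 0.0, -1.0]]
ft_force: [-1.4, -3.5, 6.8]
opening: 0.0198
finger_force: 24.2
```

```bash
python3 -m handwheel '[[0,0.4,-5.4,-3.7,0.05],[0,1.4,-10.6,-7.5,0.1],[0,3,-15.8,-11.3,0.16],[0,5.2,-20.7,-15,0.23],[0,5.2,-20.7,-15,0.23]]'
```

```text
t: 11.4
eef_pos: [0.44, 0.0963, 0.1945]
tool_rot: [[0.973, -0.229, 0.001], [-0.229, -0.973, -0.001], [0.001, 0.0, -1.0]]
ft_force: [-1.6, -4.8, 3.7]
opening: 0.0195
finger_force: 24.6
```

```bash
python3 -m handwheel '[[0,1.6,-5.2,-3.6,0.06],[0,3.9,-10.2,-7.2,0.12],[0,6.6,-15.1,-10.5,0.18],[0,10.1,-19.7,-13.7,0.24],[0,14,-24.1,-16.7,0.31],[0,18.4,-28.1,-19.5,0.37],[0,18.4,-28.1,-19.5,0.37]]'
```

```text
t: 12.28
eef_pos: [0.4641, 0.1193, 0.2138]
tool_rot: [[0.825, -0.565, -0.001], [-0.565, -0.825, -0.001], [-0.0, 0.001, -1.0]]
ft_force: [-2.2, -4.4, 2.3]
opening: 0.0196
finger_force: 24.7
```

```bash
python3 -m handwheel '[[0,3.2,-5.1,-2.5,0.05],[0,5,-7.6,-3.6,0.08],[0,6.1,-9,-4.2,0.1],[0,6.1,-9,-4.2,0.1]]'
python3 -m handwheel '[[0,0.8,-1.1,-0.5,0],[0,0.8,-1.1,-0.5,0],[0,0.8,-1.1,-0.5,0]]'
```

```text
t: 12.78
eef_pos: [0.4737, 0.1231, 0.2178]
tool_rot: [[0.765, -0.645, -0.002], [-0.645, -0.765, -0.001], [-0.001, 0.002, -1.0]]
ft_force: [-4.8, -6.0, 3.3]
opening: 0.0198
finger_force: 24.8
t: 13.15
eef_pos: [0.4747, 0.1235, 0.2183]
tool_rot: [[0.765, -0.644, -0.003], [-0.644, -0.765, -0.001], [-0.001, 0.002, -1.0]]
ft_force: [-5.3, -4.7, 2.1]
opening: 0.0199
finger_force: 24.8
```

```bash
python3 -m handwheel '[[0,0.9,-1.2,-0.5,0],[0,0.9,-1.2,-0.5,0],[0,0.9,-1.2,-0.5,0]]'
```

```text
t: 13.52
eef_pos: [0.4762, 0.1238, 0.2187]
tool_rot: [[0.765, -0.644, -0.003], [-0.644, -0.765, -0.001], [-0.001, 0.002, -1.0]]
ft_force: [-4.8, -5.2, 2.2]
opening: 0.02
finger_force: 24.8
```

```bash
python3 -m handwheel '[[0,1.2,-1.2,-0.5,0],[0,1.2,-1.2,-0.5,0],[0,1.2,-1.2,-0.5,0]]'
python3 -m handwheel '[[0,1.2,-1.2,-0.5,0],[0,1.2,-1.2,-0.5,0],[0,1.2,-1.2,-0.5,0]]'
```

```text
t: 13.9
eef_pos: [0.4781, 0.124, 0.2193]
tool_rot: [[0.765, -0.644, -0.002], [-0.644, -0.765, -0.001], [-0.001, 0.002, -1.0]]
ft_force: [-3.4, -3.1, 2.7]
opening: 0.0197
finger_force: 24.7
t: 14.28
eef_pos: [0.4794, 0.1242, 0.2197]
tool_rot: [[0.765, -0.644, -0.003], [-0.644, -0.765, -0.001], [-0.002, 0.002, -1.0]]
ft_force: [-5.4, -3.5, 2.5]
opening: 0.0201
finger_force: 24.8
```

```bash
python3 -m handwheel '[[0,1.1,-1.5,-0.5,0],[0,1.1,-1.5,-0.5,0],[0,1.1,-1.5,-0.5,0]]'
python3 -m handwheel '[[0,1.1,-1.5,-0.5,0],[0,1.1,-1.5,-0.5,0],[0,1.1,-1.5,-0.5,0]]'
python3 - <<'E'
from workcell import optics
import h,cv2; h.shot('top','t2'); h.shot('side','s2')
a=cv2.imread('pics/t2.png')[190:350,340:480];b=cv2.imread('pics/s2.png')[200:360,220:420]
import numpy as np
cv2.imwrite('pics/c7.png',np.hstack([cv2.resize(a,(350,400),interpolation=cv2.INTER_CUBIC),cv2.resize(b,(450,360),interpolation=cv2.INTER_CUBIC)[:,:].copy() if 0 else cv2.resize(b,(450,400),interpolation=cv2.INTER_CUBIC)]))
E
```

```text
t: 14.65
eef_pos: [0.481, 0.1247, 0.2203]
tool_rot: [[0.765, -0.645, -0.003], [-0.645, -0.765, -0.001], [-0.002, 0.003, -1.0]]
ft_force: [-7.2, -1.9, 3.3]
opening: 0.02
finger_force: 24.9
t: 15.02
eef_pos: [0.4832, 0.1251, 0.2208]
tool_rot: [[0.765, -0.644, -0.002], [-0.644, -0.765, -0.001], [-0.001, 0.002, -1.0]]
ft_force: [-4.9, -3.7, 3.3]
opening: 0.0198
finger_force: 24.8
```

View pics/c7.png

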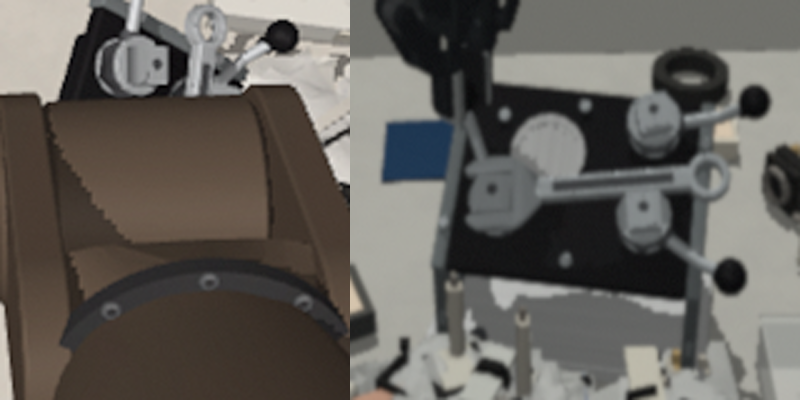

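The side view shows the spanner seated on the near head, lying against the far head's uphill side, and the lever swung well uphill. I'll push on to the end stop.

```bash
python3 -m handwheel '[[0,1.1,-1.5,-0.4,0],[0,1.1,-1.5,-0.4,0],[0,1.1,-1.5,-0.4,0]]'
python3 -m handwheel '[[0,1.1,-1.5,-0.4,0],[0,1.1,-1.5,-0.4,0],[0,1.1,-1.5,-0.4,0]]'
```

```text
t: 15.5
eef_pos: [0.4848, 0.1255, 0.2212]
tool_rot: [[0.765, -0.644, -0.003], [-0.644, -0.765, -0.001], [-0.002, 0.003, -1.0]]
ft_force: [-7.4, -2.6, 5.0]
opening: 0.02
finger_force: 24.9
t: 15.88
eef_pos: [0.4865, 0.1257, 0.2214]
tool_rot: [[0.765, -0.644, -0.004], [-0.644, -0.765, -0.001], [-0.002, 0.003, -1.0]]
ft_force: [-7.2, -6.4, 2.2]
opening: 0.02
finger_force: 24.9
```

```bash
python3 -m handwheel '[[0.3,0,0,0,0],[0.5,0,0,0,0],[0.5,0,0,0,0],[0.5,0,0,-50,0],[0.5,0,0,-100,0],[0.5,0,0,-100,0],[0.5,0,0,-100,0]]'
cat > bm.py <<'E'
import sys
from plate import *
import geo
from scipy.optimize import least_squares
f=sys.argv[1]; im,d=shot('wrist',f); P=pts(f); Q=(P-geo.O)@geo.E*1000
r=np.hypot(Q[...,0],Q[...,1]); k=(r>50)&(r<85)&(Q[...,0]<5)&(Q[...,1]>20)&(Q[...,2]>-8)&(Q[...,2]<20)&(im.max(2)<70); q=Q[k]; print(len(q))
r2=least_squares(lambda v:np.linalg.norm(q-v,axis=1)-11,np.append(q.mean(0)[:2],3),loss='soft_l1').x
print('ball',r2,'a_total',np.arctan2(r2[1],-r2[0])+np.radians(15))
# head top corners: fit square orientation from top-face points
h=Q[(np.hypot(Q[...,0],Q[...,1])<16)&(Q[...,2]>8.6)&(Q[...,2]<12)][:,:2].astype(np.float32); print(len(h),cv2.minAreaRect(h))
E
python3 bm.py w8
```

```text
t: 16.75
eef_pos: [0.4876, 0.1263, 0.3209]
tool_rot: [[0.765, -0.644, -0.0], [-0.644, -0.765, -0.0], [-0.0, 0.0, -1.0]]
ft_force: [0.3, -0.3, -0.9]
opening: 0.0428
finger_force: 0.0
866
ball [-30.   61.4   2.8] a_total 1.3775982681169632
508 ((0.6195802688598633, 1.96248197555542), (18.91807746887207, 19.15839385986328), 2.3310232162475586)
```

View pics/w8.png

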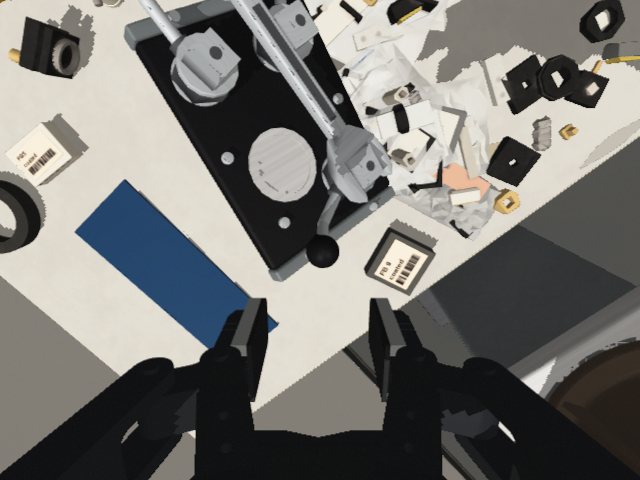

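The lever's ball is at (322,250). Its total angle is 1.378 rad, which is the 1.25 rad end stop plus about 0.12 rad of spanner play, so the locknut is tight. Next I'll take the spanner off.

```bash
python3 -m handwheel '[[0.45,87,2,0,-0.63],[0.45,87,2,0,-0.63],[0.45,87,2,0,-0.63],[0.45,87,2,30,-0.63],[0.45,87,2,30,-0.63],[0.45,87,2,30,-0.63],[0.45,87,2,30,-0.63]]'
sed -i 's/^k=(Q\[...,0\]>70)/k=(Q[...,0]>62)/' look.py; cat >> look.py <<'E'
g=geo.O+geo.HF@np.array([50,np.polyval(fy,50),0])/1000; print('grip',g,'shift',R.T@(g+[0,0,.064]-p)*1000,'handle yaw',np.degrees(np.arctan2(*(geo.HF@[1,fy[0],0])[[1,0]])),'tool',np.degrees(np.arctan2(R[1,0],R[0,0])))
E
python3 look.py w9
```

```text
t: 17.68
eef_pos: [0.5533, 0.0688, 0.292]
tool_rot: [[0.997, -0.071, 0.001], [-0.071, -0.997, -0.0], [0.001, 0.0, -1.0]]
ft_force: [-0.1, -0.1, -0.6]
opening: 0.0382
finger_force: 0.0
17.725 [0.5532 0.0688 0.2921] open 0.03795452589131619
3289 1710 center [97.4641  1.7647  4.8788] normal(head frame) [-0.0042  0.0297  0.9995] yaw rad 0.0041303029412422835 y at x=0 1.3380733206902913 mid-plane n at jaw -0.4737686157204477
ring end x 156.45160667260382 -> jaw x -1.0483933273961838
grip [0.553  0.0702 0.1285] shift [-0.3989 -1.3676 99.6052] handle yaw -3.747885793824794 tool -4.052485602815822
```

```bash
python3 -m handwheel '[[0.3,0,-1.4,50,0],[0.3,0,-1.4,90,0],[0.3,0,-1.4,98,0],[0.3,0,-1.4,99,0],[0.3,0,-1.4,99,0],[0.15,0,-1.4,99,0],[0,0,-1.4,99,0],[0,0,-1.4,99,0],[0,0,-1.4,99,0]]' 40
python3 -m handwheel '[[0,-0.3,2.3,-3.3,0],[0,-0.6,4.5,-6.5,0],[0,-0.9,6.8,-9.8,0],[0,-0.9,6.8,-9.8,0]]'
```

```text
t: 18.85
eef_pos: [0.5536, 0.0693, 0.194]
tool_rot: [[0.998, -0.07, 0.002], [-0.07, -0.998, -0.001], [0.002, 0.001, -1.0]]
ft_force: [-1.9, -7.2, 6.4]
opening: 0.0145
finger_force: 38.9
t: 19.35
eef_pos: [0.5517, 0.0632, 0.2026]
tool_rot: [[0.998, -0.07, 0.0], [-0.07, -0.998, -0.0], [0.0, 0.0, -1.0]]
ft_force: [0.3, 0.7, -1.4]
opening: 0.014
finger_force: 39.4
```

```bash
python3 -m handwheel '[[0,-0.4,3.4,-5,0],[0,-0.8,6.8,-10,0],[0,-0.8,6.8,-10,0],[0,-0.8,6.8,-40,0],[0,-0.8,6.8,-80,0],[0,-0.8,6.8,-80,0],[0,-0.8,6.8,-80,0]]'
python3 - <<'E'
from plate import *
np.set_printoptions(precision=4,suppress=True)
im,d=shot('wrist','w10'); s=monitor.get_state(); R=s['tool_rot'];print(s['eef_pos'])
T=(pts('w10')-s['eef_pos'])@R
S=T.reshape(-1,3); k=(S[:,2]>.045)&(S[:,2]<.1)&(abs(S[:,1])<.035)&(S[:,0]>-.1)&(S[:,0]<.16); S=S[k]
h=S[(S[:,0]>.02)&(S[:,0]<.07)&(abs(S[:,1])<.012)]; c,n,b=plane(h*1000,.7); print(len(h),b,c,n,'x max',S[:,0].max(),np.polyfit(h[:,0],h[:,1],1))
P=pts('w10');
E
```

```text
t: 20.23
eef_pos: [0.5502, 0.0566, 0.2816]
tool_rot: [[0.998, -0.07, -0.001], [-0.07, -0.998, -0.0], [-0.001, 0.0, -1.0]]
ft_force: [0.2, -0.4, -1.4]
opening: 0.014
finger_force: 39.3
[0.5501 0.0566 0.2812]
5656 3356 [46.3834  1.6397 56.3934] [ 0.0793 -0.5455  0.8343] x max 0.10619410243057557 [-0.0027 -0.0003]
```

View pics/w10.png

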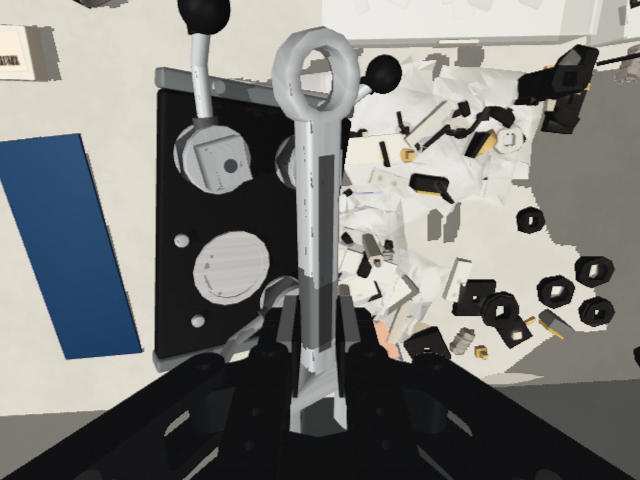

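The spanner is off the head and held rolled at 35°, with the ring at (315,75). I'll carry it to the mat.

```bash
python3 -m handwheel '[[0,-67,-239,0,-0.035],[0,-67,-239,0,-0.035],[0,-67,-239,0,-0.035],[0,-67,-239,0,-0.035],[0,-67,-239,0,-0.035],[0,-67,-239,60,-0.035],[0,-67,-239,120,-0.035],[0,-67,-239,170,-0.035],[0,-67,-239,183,-0.035],[0,-67,-239,188,-0.035],[0,-67,-239,188,-0.035]]'
python3 -m handwheel '[[0,0,0,2,0],[0,0,0,4,0],[0,0,0,4,0]]'
```

```text
t: 21.65
eef_pos: [0.501, 0.2998, 0.0954]
tool_rot: [[0.999, -0.035, 0.002], [-0.035, -0.999, 0.001], [0.002, -0.001, -1.0]]
ft_force: [-0.8, -0.3, -1.4]
opening: 0.0143
finger_force: 39.5
t: 22.02
eef_pos: [0.5007, 0.2999, 0.0907]
tool_rot: [[0.999, -0.035, 0.001], [-0.035, -0.999, 0.0], [0.001, -0.0, -1.0]]
ft_force: [0.9, 1.2, 0.1]
opening: 0.0141
finger_force: 39.7
```

```bash
python3 -m handwheel '[[0,0,0,2,0],[0,0,0,4,0],[0.15,0,0,4,0],[0.2,0,0,4,0],[0.25,0,0,4,0],[0.3,0,0,4,0],[0.4,0,0,4,0],[0.4,0,0,4,0]]'
python3 -m handwheel '[[0.4,0,0,-40,0],[0.4,0,0,-100,0],[0.4,0,0,-130,0],[0.4,0,0,-130,0]]'
python3 - <<'E'
from plate import *
np.set_printoptions(precision=4,suppress=True)
shot('wrist','w11'); P=pts('w11').reshape(-1,3)
k=(P[:,2]>.008)&(P[:,2]<.03)&(abs(P[:,1]-.3)<.055)&(abs(P[:,0]-.53)<.15); S=P[k]; c,n,b=plane(S[::3],.001); print(len(S),S.min(0),S.max(0),c,n,b)
m=P[(P[:,2]<.006)&(abs(P[:,2]-.003)<.002)]
s=monitor.get_state();print(s['eef_pos'],s['ft_force'],s['t'])
E
```

```text
t: 23.02
eef_pos: [0.5004, 0.2997, 0.0861]
tool_rot: [[0.999, -0.035, -0.0], [-0.035, -0.999, -0.0], [-0.0, 0.0, -1.0]]
ft_force: [-0.4, 0.2, 0.3]
opening: 0.034
finger_force: 0.0
t: 23.52
eef_pos: [0.5009, 0.3, 0.2186]
tool_rot: [[0.999, -0.035, 0.004], [-0.035, -0.999, 0.002], [0.004, -0.002, -1.0]]
ft_force: [-0.3, 0.2, 0.1]
opening: 0.0342
finger_force: 0.0
5057 [0.4318 0.2805 0.008 ] [0.6067 0.325  0.0171] [0.5176 0.3009 0.0144] [ 0.0002 -0.0038  1.    ] 1305
[0.5004 0.2998 0.2169] [-0.6085 -0.3804 -0.2609] 23.575
```

View pics/w11.png

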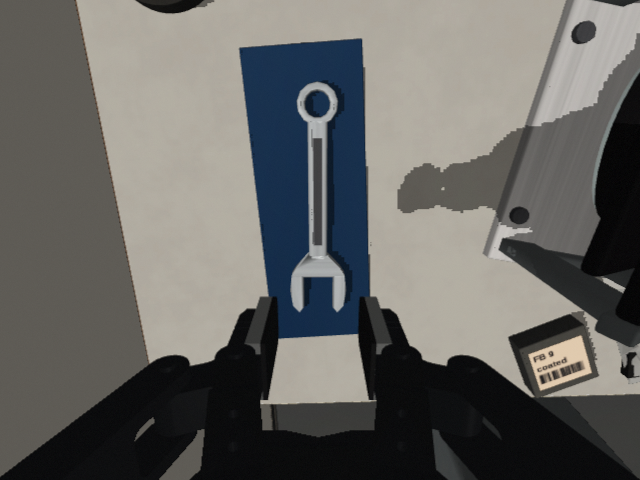

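The spanner lies flat on the blue mat (jaw at (318,285), ring at (318,103), top face 14.4 mm above the bench), and the arm is clear of everything. I'll hand the job in.

```bash
python3 -c "
from workcell import robot; print(robot.job_done())"
```

```text
the job is handed in; nothing more can be done
None
```

The job is handed in: by my camera measurements the near locknut is tight at its end stop, its screw moved only about 0.12 rad (the spanner's play), and the spanner is back flat on the blue mat; no pass/fail verdict came back.

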